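# Take the master part out of its latched case and lay it in the V-blocks

## Robot

A 6-joint arm with a two-finger parallel gripper is mounted at the origin on the work surface. World frame = base frame: x ahead of the robot, y to its left, z up, the work surface at z = 0. Lengths are in m, angles in rad, forces in N, time in s.
With the tool pointing down it reaches from about 0.35 to 0.875 m from the base axis. Payload 4.2 kg.
Tool frame: the origin (TCP) lies on the centre line of the jaws, within the pads' length; the fingertips stand 22 mm ahead of it and the grasp point (between the pads) lies 3 mm ahead of it (tip_reach is the distance from the TCP to the fingertips, in m); z points along the fingers, y is the line along which they close (so a half turn about z gives the same grasp; the last joint's range is limited). The gripper opens to 85 mm and grips with 20 to 120 N. Pads are 22 mm wide; open, the fingers measure 114 mm over their backs; the gripper's body (76 mm by 85 mm) begins 54 mm behind the grasp point. The pads swing forward as they close: fully open they stand 13 mm farther back than shut.
Start: joints at [-0.912, 0.385, 0.008, 0, -1.194, -0.259], TCP at [0.243, -0.576, 0.253] pointing down, gripper open.
Joint ranges: [-3.14, 3.14], [-1.21, 2.06], [-1.07, 1.41], [-3.16, 2.05], [-2.99, -0.16], [-3.1, 3.1]. Speed limits (rad/s): [2.79, 2.79, 3.14, 3.14, 3.14, 3.14].

## Interface

Orientations are given as a rotation vector (axis times angle).
In Python, from station import * gives the robot as it stands.
- The arm moves only by the shell command python3 -m handwheel 'ROWS' [FORCE]. ROWS is text: rows parted by semicolons, each of 7 numbers parted by spaces: the closure, from -1 (fully open) to 1 (shut), so that 0 is half open, then the shift along the tool's x, y, z in m, then the turn, a rotation vector about the tool's x, y, z in rad. A call has 1 to 20 rows; each row is the pose to reach, as a shift and turn from the pose commanded when the call began, along the tool's axes at that moment; what a row does not reach only later rows make up. A row lasts 1/8 s, in which the tool goes at most 62.5 mm and 10.7 degrees, less where a joint would pass 70% of its speed; a pose out of reach is approached as far as the arm can. A call with a gripper value outside its range is refused whole. The fingers move at their own pace and stop on an object; FORCE is the grip in N (left out, the last holds). Time passes only in rows, so rows that repeat a pose let the fingers close. It gives the time, the measured TCP pose, the force, the opening and the grip force at its end, in the units of the state.
- sense(): the state, without advancing time (a new reading comes with each control period).
- read_camera(name): name is "scene" or "top"; returns (picture, depth): 480x640x3 uint8, red, green, blue; 480x640 float32, m along the optical axis (not along the pixel's ray), 0 where there is no reading.
- calibration(name): a dict with "vertical_fov" (degrees; the focal length in pixels is half the picture's height over the tangent of half this angle, whatever the lens; pixels are square), "cx", "cy" (the principal point, pixels), "R" (3x3) and "t" (3): a world point X has camera coordinates R X + t. Camera axes: x right, y down, z forward; pixel columns grow to the right and rows downward; lengths in m; the calibration is good to about 2 mm. A picture is of the moment at which its call begins. calibration takes no time and is no camera call.
- finish_job(): hands the job in; it is judged then, once.
Trained networks look in the newest picture that a camera, given by its name, has taken for a name from the list of things; names that differ only in an ending like _2 or _b are one class to them, and where a whole thing is asked for, a point or a joint stands for the part that bears it (a point fixed in the world has none). Each returns a list of dicts, best first, with "p" (0 to 1); they miss things now and then, are a little off and sometimes report something else, mostly with a low value. They report only what shows in the picture. A call takes as long as a camera call. They do not tell look-alikes from the thing itself.
- outline_of(camera, label): "mask" (480x640 bool, what is visible of it) and "point" ([column, row] in pixels, amid what is visible of it).
- spot_point(camera, label): "point" ([column, row] in pixels: a listed point, or the origin of a listed thing).
The state is a dict: "t": time; "qpos": joint angles; "dq": joint speeds; "effort": joint torques, N m; "tcp_pos": TCP position; "ee_rot": TCP orientation; "force": force on the tool from outside, world axes, zero at the start; "ft_torque": the same for the moment, N m; "width": opening from 0.0 (shut) to 1.0 (fully open); "gripper_force": force on a finger pad.
Only numpy, scipy, OpenCV 4.12 (cv2) and the standard library are available. Lean on these libraries where they do the work, as an engineer would, in place of code of your own. Each camera call takes 0.05 s, during which the arm holds its last target. There are 200 camera calls.

## Task

Lift the lever of the over-centre draw latch on the front of the instrument case until its hook drops off the keeper, open the lid well up, then take out the turned aluminium master part and lay it gently, without dropping it, in the pair of V-blocks, collar end towards the end stop and the collar's face right up against the stop. Then close the lid fully again, leaving the latch undone. Do not shift or knock over the other loose things on the table.

Things in the scene. Friction and masses are not known exactly. Their poses are not given: they have to be found in the camera images.
- case: Grey hard-shell instrument case, fixed. Footprint 190 (its x) x 240 mm (its y), 110 mm high shut: body 80, lid 30; walls 5. Origin: centre of the underside, z up; -x points out of the front wall (x = -95), where the latch is; hinge along y at x = 95, z = 80.
- latch_lever (a joint): Lever angle, rad: 0 latched, grows as the handle is lifted outward and up about an axis along the case's y, stop 1.75. Lifting takes up to about 10 N at the grip; dead centre near 0.55, beyond it the latch's tension pulls the lever on; the hook goes slack near 1.1 and springs off the keeper near 1.35. The freed lever stays where left.
- lever_grip (a point): Middle of the black grip, 57 mm from the pivot; latched it is 65 mm out from the front wall and 27 mm high. Axes: the case's when latched, turning with the lever (about y).
- lever_pivot (a point): Pivot of the latch lever, 18 mm out from the middle of the front wall, 60 mm high. The steel handle is 74 mm long from here, 26 to 28 mm wide (along y), 4 mm thick, its last 34 mm a 10 mm thick black grip. Latched, it points outward and 35 degrees below level.
- hook_tip (a point): Bearing point at the top of the 14 mm wide steel hook link, which hangs on the lever; within 5 mm of the keeper when latched. A light spring throws it outward, against the lever, once it is free; it is then about 30 mm from the keeper with the lever up.
- keeper (a point): Top middle of the keeper, the 22 mm wide steel catch on the lid's front, 98 mm above the table when the lid is shut.
- lid (a joint): Lid angle, rad: 0 shut, grows as it opens (front edge up and back, a positive turn about the case's y), stop 1.85; below 1.57 it still leans over the case. Stiff hinge: it stays at any angle; 4 to 7 N at the handle opens it, less shuts it. Held shut by the latch.
- lid_handle (a point): Middle of the bow handle's straight bar on the flat-topped lid: round steel, 10 mm diameter, 98 mm long along y on two feet 110 mm apart, axis 25 mm back from the lid's front edge, 32 mm above the lid's top (142 mm above the table when shut). Moves with the lid.
- lid_hinge (a point): Middle of the lid's hinge axis, which runs along the case's y, at the back edge, 80 mm above the table. The handle bar lies 165 mm in front of and 62 mm above it when shut.
- master: Turned aluminium master part, loose, 0.45 to 0.8 kg: plain cylinder of 44 mm diameter, 160 mm long, ending in a collar of 56 mm diameter, 12 mm thick. Origin: on its axis, at mid-length; x runs along the axis towards the collar (collar from x = 68 to 80). Centre of mass 3 mm from the origin towards the collar.
- collar_face (a point): Centre of the collar's flat end face, at x = 80 of the master part.
- vfixture: Fixed steel fixture: base 230 x 100 x 15 mm, two V-blocks (30 mm long, 66 wide, 90 degree V, tops at z = 68) centred at x = -47 and 47, and an end stop plate 56 wide, up to z = 87, facing the blocks at x = 92. Origin: underside, midway between the blocks; z up, x along the Vs to the stop.
- v_axis (a point): Point above the fixture's origin on the axis that a seated 44 mm cylinder takes, z = 71; fixture axes. Fingers fit between the V-blocks here (64 mm gap, free down to z = 15). The master part's origin ends 12 mm from here towards the stop.
- stop_face (a point): Point on that axis on the face of the end stop, x = 92, z = 71; fixture axes. The collar goes in the 30 mm gap between V-block and stop, its face against the stop.
- ref_sphere: Loose bystander: white ceramic ball of 26 mm on a bent stem on a dark steel foot (48 mm diameter), 122 mm high, beside the case. Origin: centre of its underside.
- pin_tall: Loose bystander: upright plain steel pin, 20 mm diameter, 90 mm high, beside the case. Origin: centre of its underside.
- pin_short: Loose bystander: upright plain steel pin, 25 mm diameter, 60 mm high, beside the case. Origin: centre of its underside.
- block_123: Loose bystander: steel parallel block 75 x 50 x 25 mm, lying beside the V-block fixture. Origin: centre of its underside.
- screwdriver: Loose bystander: screwdriver with black handle, 150 mm long, lying beyond the gap between case and fixture. Origin under its middle.
- nest (a point): Middle of the nest in the case's rigid black plastic insert (insert top 68 mm high): x = -20, z = 56 of the case, case axes. The master part lies here, its axis along the case's y, collar towards -y. For 36 mm either side along y a finger well, floor at z = 27, runs over the whole inside depth (case x = -90 to 90).
Not all that is in view belongs to the job. Leave any orange look-alike of the vfixture alone.

How it is judged:
By the outcome, as a careful person would: the job done as asked, in the order asked, and still so for the second after the job is handed in, with the robot touching nothing.
It also fails if it takes over 72 s, if anything falls off the work surface, if the arm or the gripper's body presses on something with over 40 N, if the wrist force passes 120 N, or if a joint passes its speed limit or range.

## Working session

There is one attempt and no reset: what is moved stays moved. The work goes in short steps, Python scripts to look and compute and a shell command to move; the robot and the scene stay as the last step left them, time stands still between calls to the robot, and variables do not carry over. Pictures are saved under pics/ and viewed, at most 11 in all, crops included, and the job is handed in when it is done.

```bash
ls; mkdir -p pics; cat > h.py <<'E'
from station import *
import numpy as np, cv2
from scipy.spatial.transform import Rotation as R
def deproj(cam,px,depth=None,z=None):
    c=calibration(cam); f=240/np.tan(np.radians(c["vertical_fov"])/2)
    Rm=np.array(c["R"]);t=np.array(c["t"])
    d=Rm.T@np.array([(px[0]-c["cx"])/f,(px[1]-c["cy"])/f,1]); o=-Rm.T@t
    if z is not None: return o+d*(z-o[2])/d[2]
    return o+d*depth
def proj(cam,X):
    c=calibration(cam); f=240/np.tan(np.radians(c["vertical_fov"])/2)
    p=np.array(c["R"])@np.array(X)+np.array(c["t"]); return np.array([c["cx"]+f*p[0]/p[2],c["cy"]+f*p[1]/p[2]])
def cloud(cam,depth):
    c=calibration(cam); f=240/np.tan(np.radians(c["vertical_fov"])/2)
    v,u=np.mgrid[:480,:640]; P=np.stack([(u-c["cx"])/f*depth,(v-c["cy"])/f*depth,depth],-1)
    return (P-np.array(c["t"]))@np.array(c["R"])
E
python3 - <<'E'
from h import *
np.set_printoptions(precision=4,suppress=True)
s=sense(); print(s)
for c in("scene","top"):
    p,d=read_camera(c); cv2.imwrite(f"pics/{c}0.png",p[:,:,::-1]); np.save(f"{c}0.npy",d); k=calibration(c); print(c,k)
zs=dict(lever_grip=.027,lever_pivot=.06,keeper=.098,lid_handle=.142,lid_hinge=.08,v_axis=.071,stop_face=.071,hook_tip=.098,vfixture=0,case=0,ref_sphere=0,pin_tall=0,pin_short=0,block_123=0,screwdriver=0)
for c in("scene","top"):
  for n,z in zs.items():
    for r in spot_point(c,n)[:2]: print(c,n,round(r["p"],2),np.round(r["point"]),deproj(c,r["point"],z=z))
E
```

```text
pics
{'t': 0.0, 'qpos': array([-0.9124,  0.3856,  0.0066, -0.0005, -1.1941, -0.2586]), 'dq': array([-0.0005, -0.001 ,  0.0017,  0.0017, -0.001 , -0.0014]), 'effort': array([  0.0004, -39.2289,  18.8401,   4.1861,  -0.0046,  -0.    ]), 'tcp_pos': array([ 0.2431, -0.5752,  0.2522]), 'ee_rot': array([ 0.6234, -3.0785, -0.0035]), 'force': array([ 0.4673, -0.7354,  0.4267]), 'ft_torque': array([-0.0108, -0.0413,  0.0167]), 'gripper_force': 0.0, 'width': 1.0036117150024644}
scene {'vertical_fov': 42.56974282793113, 'cx': 332.0800979915434, 'cy': 237.99147303367107, 'R': array([[-0.026 ,  0.9996, -0.014 ],
       [ 0.8328,  0.0138, -0.5534],
       [-0.553 , -0.0261, -0.8328]]), 't': array([ 0.0382, -0.3356,  1.8792])}
top {'vertical_fov': 52.552538370021125, 'cx': 314.90841190899084, 'cy': 240.36154261358843, 'R': array([[-0.0045, -0.9998,  0.0183],
       [-0.9846,  0.0012, -0.1748],
       [ 0.1747, -0.0188, -0.9844]]), 't': array([-0.0332,  0.502 ,  0.9808])}
scene lever_grip 0.71 [348. 286.] [0.5637 0.0169 0.027 ]
scene lever_pivot 0.58 [366. 279.] [0.5636 0.061  0.06  ]
scene keeper 0
[... 1548 characters left out ...]
top_face 0.65 [432. 198.] [ 0.588 -0.28   0.071]
top stop_face 0.63 [477. 331.] [ 0.3127 -0.3577  0.071 ]
top hook_tip 0.66 [259. 206.] [0.5634 0.0798 0.098 ]
top hook_tip 0.33 [287. 212.] [0.55   0.0226 0.098 ]
top vfixture 0.77 [462. 376.] [ 0.218  -0.3441  0.    ]
top vfixture 0.72 [408. 244.] [ 0.5026 -0.2403  0.    ]
top case 0.6 [215. 226.] [0.5411 0.1856 0.    ]
top ref_sphere 0.82 [180. 154.] [0.7096 0.2691 0.    ]
top ref_sphere 0.36 [284. 214.] [0.5687 0.0318 0.    ]
top pin_tall 0.6 [240. 293.] [0.3951 0.1256 0.    ]
top pin_short 0.47 [215. 306.] [0.3664 0.1793 0.    ]
top block_123 0.82 [451. 256.] [ 0.4745 -0.3349  0.    ]
top screwdriver 0.58 [295. 154.] [0.7085 0.0087 0.    ]
```

View pics/scene0.png

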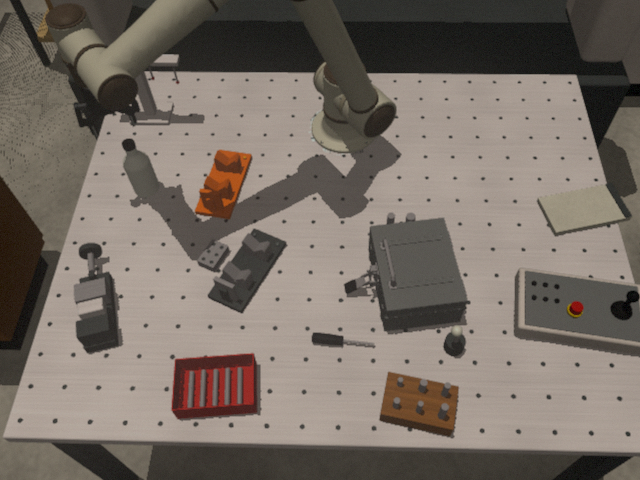

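View pics/top0.png

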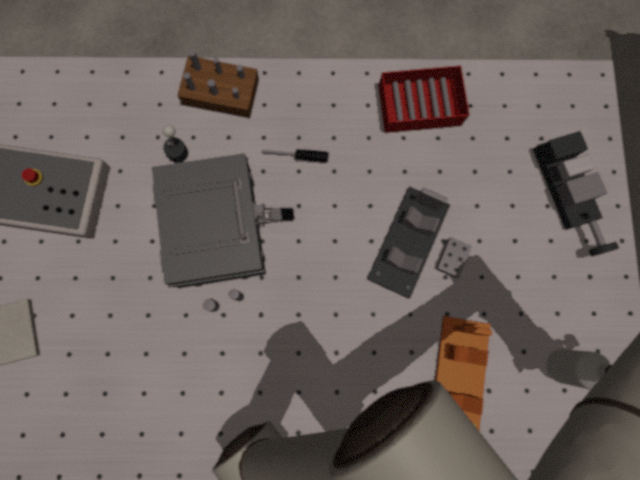

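The two views agree. The case's front, with the latch, faces world -y: keeper at (374,268) in the scene view and lever grip at (350,286). The grey fixture is at (248,268) with its stop at the lower left, (225,290). The orange one is the decoy. Next I refine the poses from the depth data.

```bash
python3 - <<'E'
from h import *
np.set_printoptions(precision=4,suppress=True)
def rect(P,lo,hi,box):
    m=(P[...,2]>lo)&(P[...,2]<hi)&(P[...,0]>box[0])&(P[...,0]<box[1])&(P[...,1]>box[2])&(P[...,1]<box[3])
    im=np.uint8(m); n,l,st,_=cv2.connectedComponentsWithStats(im); k=1+np.argmax(st[1:,4])
    q=P[l==k][:,:2].astype(np.float32); return cv2.minAreaRect(q),len(q),np.median(P[l==k][:,2])
for c in("scene","top"):
    P=cloud(c,np.load(f"{c}0.npy"))
    print(c,"lid",rect(P,.100,.120,(.4,.7,.05,.32)))
    print(c,"hnd",rect(P,.130,.155,(.4,.7,.05,.32)))
    print(c,"base",rect(P,.008,.1,(.38,.64,-.36,-.15)))
    print(c,"basez",rect(P,.010,.022,(.38,.64,-.36,-.15)))
    r=outline_of(c,"lever_grip")
    for x in outline_of(c,"lever_grip")[:1]:
        q=P[x["mask"]]; print("lev",x["p"],len(q),np.median(q,0),q.min(0),q.max(0))
E
```

```text
scene lid (((0.5423461198806763, 0.17283767461776733), (0.24441303312778473, 0.21016919612884521), 9.29437255859375), 6727, np.float64(0.110241073569712))
scene hnd (((0.5528757572174072, 0.11250226199626923), (0.11633174121379852, 0.010100636631250381), 8.56552791595459), 195, np.float64(0.14560241782145514))
scene base (((0.5047886371612549, -0.24347719550132751), (0.10683917999267578, 0.238324373960495), 64.32418823242188), 3107, np.float64(0.019272435342088164))
scene basez (((0.507607102394104, -0.2429506480693817), (0.10301394760608673, 0.23352546989917755), 64.52005004882812), 1667, np.float64(0.01566142311201631))
lev 0.59 282 [0.5613 0.0439 0.0435] [ 0.5173  0.0091 -0.0041] [0.5797 0.0837 0.1096]
top lid (((0.5401126742362976, 0.17527249455451965), (0.2408948838710785, 0.20957869291305542), 8.977110862731934), 11178, np.float64(0.1106218378923168))
top hnd (((0.5486792325973511, 0.11517585068941116), (0.11862059682607651, 0.010164621286094189), 8.968559265136719), 316, np.float64(0.14622196014561073))
top base (((0.5057250261306763, -0.24012473225593567), (0.10065169632434845, 0.23017993569374084), 64.59173583984375), 4875, np.float64(0.01662840457407892))
top basez (((0.5057731866836548, -0.24010372161865234), (0.10048351436853409, 0.2301725298166275), 64.64745330810547), 3229, np.float64(0.015301817636176806))
lev 0.88 414 [0.5595 0.0477 0.0422] [ 0.3228 -0.0154 -0.0033] [0.5786 0.0844 1.0539]
```

```bash
cat >> h.py <<'E'
np.set_printoptions(precision=4,suppress=True)
def yaw(a): a=np.radians(a); return np.array([np.cos(a),np.sin(a),0])
CX=yaw(99.0); CY=yaw(189.0); CC=np.array([.5396,.1830,0]); ZZ=np.array([0,0,1.])
FX=yaw(-25.5); FY=yaw(64.5); FC=np.array([.5035,-.2393,0])
def case(x,y,z): return CC+CX*x+CY*y+ZZ*z
def fix(x,y,z): return FC+FX*x+FY*y+ZZ*z
def tool(a,tilt=0,ax=CY):
    y=yaw(a); z=-ZZ; M=np.stack([np.cross(y,z),y,z],1)
    return R.from_rotvec(ax*np.radians(tilt))*R.from_matrix(M)
def rows(wps):   # wps: (pos of grasp pt, rotation[, ahead])
    s=sense(); R0=R.from_rotvec(s["ee_rot"]); p0=s["tcp_pos"]
    for w in wps:
        p,r=w[0],w[1]; tcp=p-r.apply([0,0,.003])
        d=R0.inv().apply(tcp-p0); t=(R0.inv()*r).as_rotvec()
        print(*["%.3f"%v for v in d]," ",*["%.2f"%v for v in t])
def st():
    s=sense(); print({k:np.round(s[k],3) for k in("t","tcp_pos","ee_rot","force","width","gripper_force","qpos")})
E
python3 - <<'E'
from h import *
T=tool(189,-25)
rows([(case(-.162,0,.027)-T.apply([0,0,.15]),T),(case(-.162,0,.027),T)])
E
```

```text
-0.514 0.364 0.088   -0.29 -0.37 -1.31
-0.529 0.425 0.224   -0.29 -0.37 -1.31
```

```bash
python3 -m handwheel '-1 -0.3 0.2 0 -0.15 -0.2 -0.7;-1 -0.514 0.364 0.05 -0.29 -0.37 -1.31;-1 -0.514 0.364 0.05 -0.29 -0.37 -1.31;-1 -0.514 0.364 0.05 -0.29 -0.37 -1.31;-1 -0.514 0.364 0.05 -0.29 -0.37 -1.31;-1 -0.514 0.364 0.088 -0.29 -0.37 -1.31;-1 -0.514 0.364 0.088 -0.29 -0.37 -1.31;-1 -0.514 0.364 0.088 -0.29 -0.37 -1.31;-1 -0.514 0.364 0.088 -0.29 -0.37 -1.31;-1 -0.514 0.364 0.088 -0.29 -0.37 -1.31;-1 -0.514 0.364 0.088 -0.29 -0.37 -1.31;-1 -0.514 0.364 0.088 -0.29 -0.37 -1.31;-1 -0.514 0.364 0.088 -0.29 -0.37 -1.31;-1 -0.514 0.364 0.088 -0.29 -0.37 -1.31' 40
python3 - <<'E'
from h import *
st()
T=tool(189,-25)
rows([(case(-.162,0,.027),T)])
p,d=read_camera("scene"); cv2.imwrite("pics/s1.png",cv2.resize(p[200:360,280:500],None,fx=3,fy=3)[:,:,::-1])
E
```

```text
t: 3.55
tcp_pos: [0.5748, -0.0417, 0.1659]
ee_rot: [-2.146, 1.828, 0.474]
force: [-1.6, -0.0, 0.7]
width: 1.003
gripper_force: 0.0
{'t': np.float64(3.55), 'tcp_pos': array([ 0.575, -0.042,  0.166]), 'ee_rot': array([-2.146,  1.828,  0.474]), 'force': array([-1.615, -0.028,  0.7  ]), 'width': np.float64(1.003), 'gripper_force': np.float64(0.0), 'qpos': array([-0.023,  0.459, -0.003, -0.457, -1.227,  0.365])}
-0.001 -0.000 0.151   -0.00 -0.00 0.00
```

View pics/s1.png

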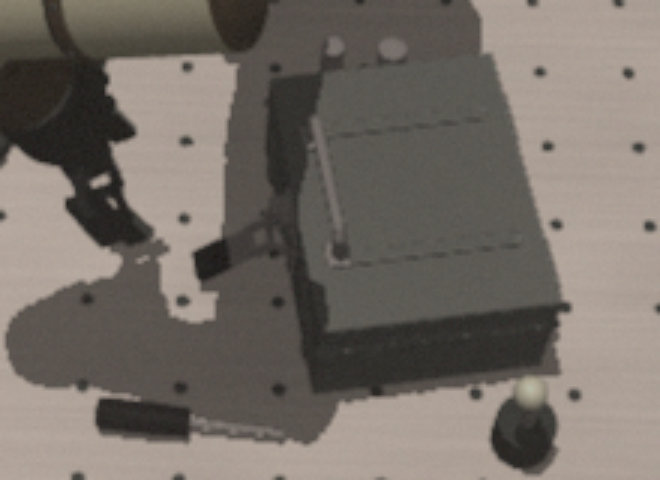

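The gripper is tilted at (110,210) in the crop and the lever grip is at (215,258), clear and in line. I'll descend along the tool axis and close.

```bash
python3 -m handwheel '-1 0 0 0.05 0 0 0;-1 0 0 0.09 0 0 0;-1 0 0 0.12 0 0 0;-1 0 0 0.14 0 0 0;-1 0 0 0.148 0 0 0;1 0 0 0.148 0 0 0;1 0 0 0.148 0 0 0;1 0 0 0.148 0 0 0;1 0 0 0.148 0 0 0;1 0 0 0.148 0 0 0;1 0 0 0.148 0 0 0' 40
python3 - <<'E'
from h import *
st()
s=sense();g=s["tcp_pos"]+R.from_rotvec(s["ee_rot"]).apply([0,0,.003])
print("grip case:",(g-CC)@CX,(g-CC)@CY,g[2])
T=tool(189,-25)
for th in range(0,101,10):
    a=np.radians(-35+th); r=.057; print(th,end=": "); rows([(case(-.113-r*np.cos(a),0,.06+r*np.sin(a)),T)])
E
```

```text
t: 4.97
tcp_pos: [0.5658, 0.0212, 0.0321]
ee_rot: [-2.148, 1.826, 0.474]
force: [-0.5, -1.3, 4.6]
width: 0.317
gripper_force: 42.8
{'t': np.float64(4.975), 'tcp_pos': array([0.566, 0.021, 0.032]), 'ee_rot': array([-2.148,  1.826,  0.474]), 'force': array([-0.517, -1.313,  4.598]), 'width': np.float64(0.317), 'gripper_force': np.float64(42.802), 'qpos': array([ 0.074,  0.6  , -0.138, -0.545, -0.948,  0.437])}
grip case: -0.162658396249251 -0.0005911243020604201 0.02939013880162156
0: -0.002 0.001 0.003   -0.00 -0.00 0.01
10: -0.001 0.001 -0.007   -0.00 -0.00 0.01
20: -0.002 0.001 -0.017   -0.00 -0.00 0.01
30: -0.004 0.001 -0.026   -0.00 -0.00 0.01
40: -0.009 0.001 -0.035   -0.00 -0.00 0.01
50: -0.014 0.001 -0.043   -0.00 -0.00 0.01
60: -0.021 0.000 -0.050   -0.00 -0.00 0.01
70: -0.029 0.000 -0.056   -0.00 -0.00 0.01
80: -0.038 0.000 -0.060   -0.00 -0.00 0.01
90: -0.048 0.000 -0.063   -0.00 -0.00 0.01
100: -0.058 0.000 -0.064   -0.00 -0.00 0.01
```

```bash
python3 -m handwheel '1 0 0 -0.006 0 0 0;1 0 0 -0.012 0 0 0;1 -0.002 0 -0.022 0 0 0;1 -0.005 0 -0.031 0 0 0;1 -0.010 0 -0.040 0 0 0;1 -0.017 0 -0.048 0 0 0;1 -0.025 0 -0.0545 0 0 0;1 -0.033 0 -0.0595 0 0 0;1 -0.043 0 -0.063 0 0 0;1 -0.051 0 -0.0645 0 0 0;1 -0.054 0 -0.065 0 0 0;1 -0.054 0 -0.065 0 0 0' 40
python3 - <<'E'
from h import *
st()
s=sense();g=s["tcp_pos"]+R.from_rotvec(s["ee_rot"]).apply([0,0,.003])
print("grip case:",(g-CC)@CX,(g-CC)@CY,g[2], np.degrees(np.arctan2(g[2]-.06,-.113-(g-CC)@CX)))
E
```

```text
t: 6.48
tcp_pos: [0.5623, 0.0421, 0.1141]
ee_rot: [-2.149, 1.825, 0.472]
force: [5.7, -3.2, -2.9]
width: 0.312
gripper_force: 39.4
{'t': np.float64(6.475), 'tcp_pos': array([0.562, 0.042, 0.114]), 'ee_rot': array([-2.149,  1.825,  0.472]), 'force': array([ 5.711, -3.168, -2.948]), 'width': np.float64(0.312), 'gripper_force': np.float64(39.383), 'qpos': array([ 0.117,  0.478, -0.111, -0.504, -1.059,  0.313])}
grip case: -0.14148498588647807 -0.00037484219153704703 0.11134442076393454 60.97925360200247
```

```bash
python3 -m handwheel '-1 0 0 0 0 0 0;-1 0 0 0 0 0 0;-1 0 0 0 0 0 0;-1 0 0 -0.05 0 0 0;-1 0 0 -0.10 0 0 0;-1 0 0 -0.13 0 0 0'
python3 - <<'E'
from h import *
st()
for c in("scene","top"):
    p,d=read_camera(c)
    for n in("hook_tip","keeper","lever_grip","lid_handle"):
        for r in spot_point(c,n)[:1]: q=proj(c,case(-.07,0,.142)); print(c,n,r["p"],r["point"],q)
    if c=="top": cv2.imwrite("pics/t2.png",cv2.resize(p[130:310,130:330],None,fx=3,fy=3)[:,:,::-1])
T=tool(99,0)
rows([(case(-.07,0,.22),T),(case(-.07,0,.142),T)])
E
```

```text
t: 7.22
tcp_pos: [0.5706, -0.0125, 0.2335]
ee_rot: [-2.148, 1.825, 0.473]
force: [0.5, -0.4, -0.2]
width: 1.005
gripper_force: 0.0
{'t': np.float64(7.225), 'tcp_pos': array([ 0.571, -0.012,  0.233]), 'ee_rot': array([-2.148,  1.825,  0.473]), 'force': array([ 0.452, -0.436, -0.21 ]), 'width': np.float64(1.005), 'gripper_force': np.float64(0.0), 'qpos': array([ 0.028,  0.378,  0.047, -0.447, -1.324,  0.263])}
scene hook_tip 0.53 [361.3, 264.9] [389.6216 257.4292]
scene keeper 0.68 [375.4, 268.1] [389.6216 257.4292]
scene lever_grip 0.75 [353.6, 269.4] [389.6216 257.4292]
scene lid_handle 0.77 [389.6, 257.6] [389.6216 257.4292]
top keeper 0.69 [415.7, 240.1] [238.5409 206.7139]
top lid_handle 0.26 [213.8, 306.9] [238.5409 206.7139]
-0.112 -0.001 0.060   0.34 0.34 1.55
-0.079 -0.001 0.130   0.34 0.34 1.55
```

View pics/t2.png

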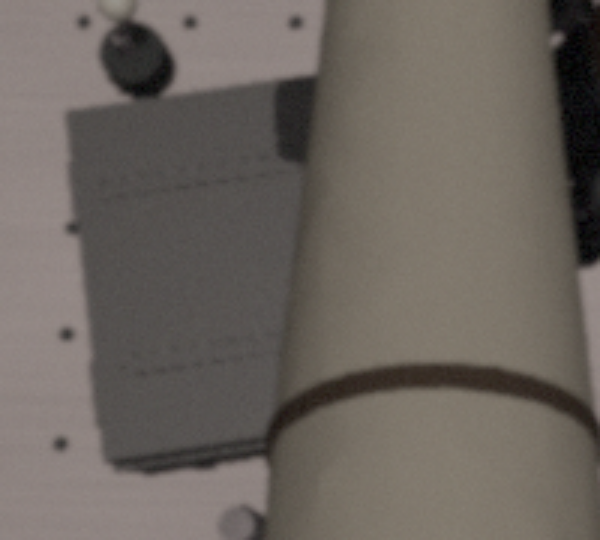

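Arm hides the latch from above, but the scene view puts the hook tip (361,265) well away from the keeper (375,268) and the grip raised (354,269). Next is the lid handle.

```bash
python3 -m handwheel '-1 -0.03 0 0 0.1 0.1 0.4;-1 -0.06 0 0.02 0.2 0.2 0.8;-1 -0.09 0 0.04 0.3 0.3 1.2;-1 -0.112 -0.001 0.06 0.34 0.34 1.55;-1 -0.112 -0.001 0.06 0.34 0.34 1.55;-1 -0.112 -0.001 0.06 0.34 0.34 1.55;-1 -0.112 -0.001 0.06 0.34 0.34 1.55;-1 -0.112 -0.001 0.06 0.34 0.34 1.55;-1 -0.112 -0.001 0.06 0.34 0.34 1.55;-1 -0.112 -0.001 0.06 0.34 0.34 1.55;-1 -0.09 -0.001 0.108 0.34 0.34 1.55;-1 -0.079 -0.001 0.13 0.34 0.34 1.55;1 -0.079 -0.001 0.13 0.34 0.34 1.55;1 -0.079 -0.001 0.13 0.34 0.34 1.55;1 -0.079 -0.001 0.13 0.34 0.34 1.55;1 -0.079 -0.001 0.13 0.34 0.34 1.55;1 -0.079 -0.001 0.13 0.34 0.34 1.55' 60
python3 - <<'E'
from h import *
st()
s=sense();g=s["tcp_pos"]+R.from_rotvec(s["ee_rot"]).apply([0,0,.003])
print("grip case:",(g-CC)@CX,(g-CC)@CY,g[2])
r=np.hypot(.165,.062);a0=np.arctan2(.062,.165)
for ph in range(0,105,6):
    a=a0+np.radians(ph); print(ph,end=": "); rows([(case(.095-r*np.cos(a),0,.08+r*np.sin(a)),tool(99,.4*ph))])
E
```

```text
t: 9.85
tcp_pos: [0.5515, 0.1135, 0.1475]
ee_rot: [-0.245, 3.131, 0.006]
force: [-0.4, 0.2, 4.1]
width: 0.094
gripper_force: 58.6
{'t': np.float64(9.85), 'tcp_pos': array([0.552, 0.114, 0.147]), 'ee_rot': array([-0.245,  3.131,  0.006]), 'force': array([-0.395,  0.154,  4.091]), 'width': np.float64(0.094), 'gripper_force': np.float64(58.556), 'qpos': array([ 0.489,  0.379, -0.29 , -0.004, -0.899, -1.902])}
grip case: -0.07046999334797178 -0.0008926785976565183 0.14448995271323958
0: 0.001 0.000 0.002   0.00 0.00 -0.00
6: 0.001 0.008 -0.014   0.05 0.00 -0.00
12: 0.001 0.017 -0.030   0.09 0.00 -0.00
18: 0.001 0.028 -0.045   0.13 0.00 -0.00
24: 0.001 0.041 -0.059   0.17 0.00 -0.00
30: 0.001 0.054 -0.071   0.21 0.00 -0.00
36: 0.001 0.069 -0.082   0.25 0.00 -0.00
42: 0.001 0.086 -0.092   0.30 0.00 -0.00
48: 0.001 0.102 -0.099   0.34 0.00 -0.00
54: 0.001 0.120 -0.105   0.38 0.00 -0.00
60: 0.001 0.138 -0.109   0.42 0.00 -0.00
66: 0.001 0.157 -0.111   0.46 0.00 -0.00
72: 0.001 0.175 -0.111   0.51 0.00 -0.00
78: 0.001 0.194 -0.109   0.55 0.00 -0.00
84: 0.001 0.212 -0.105   0.59 0.00 -0.00
90: 0.001 0.230 -0.099   0.63 0.00 -0.00
96: 0.001 0.247 -0.092   0.67 0.00 -0.00
102: 0.001 0.263 -0.082   0.72 0.00 -0.00
```

```bash
python3 -m handwheel '1 0 0.003 -0.007 0.02 0 0;1 0 0.008 -0.016 0.05 0 0;1 0 0.017 -0.032 0.09 0 0;1 0 0.028 -0.047 0.13 0 0;1 0 0.041 -0.061 0.17 0 0;1 0 0.054 -0.073 0.21 0 0;1 0 0.069 -0.084 0.25 0 0;1 0 0.086 -0.094 0.30 0 0;1 0 0.102 -0.101 0.34 0 0;1 0 0.120 -0.107 0.38 0 0;1 0 0.138 -0.111 0.42 0 0;1 0 0.157 -0.112 0.46 0 0;1 0 0.175 -0.112 0.51 0 0;1 0 0.194 -0.110 0.55 0 0;1 0 0.212 -0.106 0.59 0 0;1 0 0.230 -0.100 0.63 0 0;1 0 0.247 -0.093 0.67 0 0;1 0 0.255 -0.088 0.69 0 0;1 0 0.255 -0.088 0.69 0 0'
python3 - <<'E'
from h import *
st()
s=sense();g=s["tcp_pos"]+R.from_rotvec(s["ee_rot"]).apply([0,0,.003])
x=(g-CC)@CX; print("grip case:",x,(g-CC)@CY,g[2],np.degrees(np.arctan2(g[2]-.08,.095-x)-np.arctan2(.062,.165)))
E
```

```text
t: 12.22
tcp_pos: [0.5113, 0.3677, 0.2392]
ee_rot: [-0.228, 2.895, -1.037]
force: [-4.8, 5.9, 11.5]
width: 0.094
gripper_force: 61.8
{'t': np.float64(12.225), 'tcp_pos': array([0.511, 0.368, 0.239]), 'ee_rot': array([-0.228,  2.895, -1.037]), 'force': array([-4.843,  5.923, 11.518]), 'width': np.float64(0.094), 'gripper_force': np.float64(61.818), 'qpos': array([ 1.045,  0.602,  0.03 ,  0.416, -1.565, -2.584])}
grip case: 0.18492735138100758 -0.0009304100311250441 0.23683845457622707 99.23481930084003
```

```bash
python3 -m handwheel '0.5 0 0 0 0 0 0;0.5 0 0 0 0 0 0;0.5 0 0 -0.03 0 0 0;0.5 0 0 -0.07 0 0 0;0.5 0 0 -0.10 0 0 0;0 0 0 -0.10 0 0 0'
python3 - <<'E'
from h import *
st()
rows([(case(.14,0,.36),tool(99,20)),(case(.05,0,.35),tool(99,5)),(case(-.02,0,.28),tool(99)),(case(-.02,0,.056),tool(99))])
p,d=read_camera("scene");np.save("s3.npy",d); cv2.imwrite("pics/s3.png",cv2.resize(p[180:360,300:500],None,fx=3,fy=3)[:,:,::-1])
for r in spot_point("scene","master")+spot_point("scene","nest"): print(r,deproj("scene",r["point"],z=.056))
E
```

```text
t: 12.98
tcp_pos: [0.502, 0.4289, 0.3134]
ee_rot: [-0.226, 2.901, -1.033]
force: [-0.3, -0.5, -0.8]
width: 0.445
gripper_force: 0.0
{'t': np.float64(12.975), 'tcp_pos': array([0.502, 0.429, 0.313]), 'ee_rot': array([-0.226,  2.901, -1.033]), 'force': array([-0.279, -0.483, -0.756]), 'width': np.float64(0.445), 'gripper_force': np.float64(0.0), 'qpos': array([ 1.097,  0.634,  0.28 ,  0.392, -1.782, -2.541])}
0.001 -0.115 0.030   -0.34 0.00 -0.00
0.001 -0.179 0.095   -0.60 0.00 -0.00
0.001 -0.189 0.193   -0.68 0.00 -0.00
0.001 -0.047 0.367   -0.68 0.00 -0.00
{'point': [406.2, 275.1], 'p': 0.84} [0.5479 0.1604 0.056 ]
{'point': [406.4, 272.3], 'p': 0.79} [0.5398 0.1612 0.056 ]
{'point': [453.1, 349.3], 'p': 0.61} [0.7429 0.2599 0.056 ]
```

View pics/s3.png

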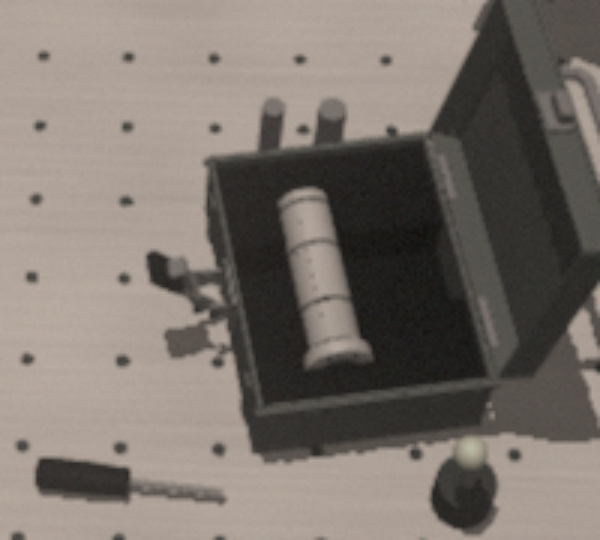

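The lid is wide open. The lever is up with its hook off at (190,270) in the crop. The master lies in the nest with its collar at (338,352), towards world +x, and the bystanders are untouched.

```bash
python3 -m handwheel '0 0.001 -0.06 0.01 -0.17 0 0;0 0.001 -0.115 0.03 -0.34 0 0;0 0.001 -0.115 0.03 -0.34 0 0;0 0.001 -0.179 0.095 -0.6 0 0;0 0.001 -0.179 0.095 -0.6 0 0;-0.6 0.001 -0.189 0.193 -0.68 0 0;-0.8 0.001 -0.189 0.193 -0.68 0 0;-0.8 0.001 -0.189 0.193 -0.68 0 0;-0.8 0.001 -0.189 0.193 -0.68 0 0'
python3 - <<'E'
from h import *
st()
rows([(case(-.02,0,.056),tool(99))])
P=cloud("scene",np.load("s3.npy")); L=P-CC; x=L@CX; y=L@CY; z=P[...,2]
m=(z>.066)&(z<.095)&(abs(x+.02)<.035)&(abs(y)<.1)
print(m.sum(),np.percentile(y[m],[0,1,50,99,100]),np.percentile(x[m],[1,50,99]),z[m].max())
for a in np.arange(-.1,.1,.01):
    k=m&(y>=a)&(y<a+.01)
    if k.any(): print(round(a,2),k.sum(),round(z[k].max(),4),x[k].min().round(4),x[k].max().round(4))
E
```

```text
t: 14.25
tcp_pos: [0.5426, 0.1627, 0.283]
ee_rot: [0.245, -3.132, 0.011]
force: [0.1, 0.4, 0.3]
width: 0.901
gripper_force: 0.0
{'t': np.float64(14.25), 'tcp_pos': array([0.543, 0.163, 0.283]), 'ee_rot': array([ 0.245, -3.132,  0.011]), 'force': array([0.074, 0.432, 0.305]), 'width': np.float64(0.901), 'gripper_force': np.float64(0.0), 'qpos': array([ 0.58 ,  0.266, -0.092,  0.007, -1.216, -1.998])}
-0.000 0.002 0.224   -0.01 -0.00 -0.00
1410 [-0.0999 -0.0984 -0.0083  0.0982  0.1   ] [-0.0536 -0.0226  0.0136] 0.0893440303404472
-0.1 83 0.074 -0.0545 0.0146
-0.09 79 0.0869 -0.0546 0.015
-0.08 118 0.0893 -0.0546 0.0149
-0.07 68 0.0864 -0.0546 0.0143
-0.06 84 0.0835 -0.0547 0.0138
-0.05 80 0.0822 -0.0536 0.012
-0.04 72 0.0853 -0.0533 0.0149
-0.03 55 0.0834 -0.0418 -0.0025
-0.02 58 0.0833 -0.043 -0.0031
-0.01 57 0.0827 -0.0422 -0.002
-0.0 54 0.0834 -0.0415 -0.003
0.01 49 0.0804 -0.0418 -0.0017
0.02 57 0.0837 -0.0411 -0.0023
0.03 63 0.0829 -0.0547 0.0132
0.04 79 0.0852 -0.0536 0.0134
0.05 68 0.082 -0.0549 0.0122
0.06 76 0.0814 -0.0529 0.0147
0.07 69 0.0804 -0.0533 0.0139
0.08 62 0.0765 -0.0534 0.0135
0.09 79 0.077 -0.0544 0.0133
```

```bash
python3 -m handwheel '-0.8 0 0.001 0.06 0 0 0;-0.8 0 0.001 0.12 0 0 0;-0.8 0 0.001 0.17 0 0 0;-0.8 0 0.001 0.205 0 0 0;-0.8 0 0.001 0.225 0 0 0;1 0 0.001 0.225 0 0 0;1 0 0.001 0.225 0 0 0;1 0 0.001 0.225 0 0 0;1 0 0.001 0.225 0 0 0;1 0 0.001 0.225 0 0 0;1 0 0.001 0.20 0 0 0;1 0 0.001 0.15 0 0 0;1 0 0.001 0.09 0 0 0;1 0 0.001 0.04 0 0 0;1 0 0.001 0.04 0 0 0' 90
python3 - <<'E'
from h import *
st()
s=sense();r0=R.from_rotvec(s["ee_rot"]);g=s["tcp_pos"]+r0.apply([0,0,.003])
print((g-CC)@CX,(g-CC)@CY,g)
p,d=read_camera("scene"); P=cloud("scene",d)
cv2.imwrite("pics/s4.png",cv2.resize(p[150:330,300:500],None,fx=3,fy=3)[:,:,::-1])
for n in("master","collar_face"):
    for r in spot_point("scene",n)[:2]: w=deproj("scene",r["point"],z=g[2]); print(n,r["p"],r["point"],w,(w-g)@CY,(w-g)@CX)
for o in outline_of("scene","master")[:1]:
    q=P[o["mask"]]-g; y=q@CY;k=(abs(q@CX)<.035)&(abs(q[:,2])<.04)&(abs(y)<.11);y=y[k];print(len(y),np.percentile(y,[0,1,2,50,98,99,100]));
    for lo,hi in((-.1,-.075),(-.072,-.05),(.05,.1)): kk=(y>lo)&(y<hi); print(lo,q[k][kk][:,2].max() if kk.any() else 0)
E
```

```text
t: 16.12
tcp_pos: [0.5436, 0.1635, 0.2465]
ee_rot: [-0.243, 3.125, -0.005]
force: [-0.3, 0.2, -6.6]
width: 0.488
gripper_force: 95.7
{'t': np.float64(16.125), 'tcp_pos': array([0.544, 0.163, 0.246]), 'ee_rot': array([-0.243,  3.125, -0.005]), 'force': array([-0.342,  0.228, -6.594]), 'width': np.float64(0.488), 'gripper_force': np.float64(95.716), 'qpos': array([ 0.58 ,  0.29 , -0.153,  0.007, -1.124, -1.999])}
-0.019932175045905887 -0.0008739262410272135 [0.5436 0.1634 0.2435]
master 0.72 [415.2, 231.8] [0.5455 0.1643 0.2435] -0.002064255107383648 0.0005596894780195052
collar_face 0.76 [420.0, 262.7] [0.6258 0.1707 0.2435] -0.08237102458141955 -0.005675308703805516
collar_face 0.55 [451.3, 264.2] [0.6284 0.2376 0.2435] -0.09539929031044782 0.05994463750037428
887 [-0.0836 -0.0817 -0.0812 -0.0537  0.0097  0.0141  0.0763]
-0.1 0.02931976416519208
-0.072 0.031269668978253534
0.05 0.010754438881640488
```

View pics/s4.png

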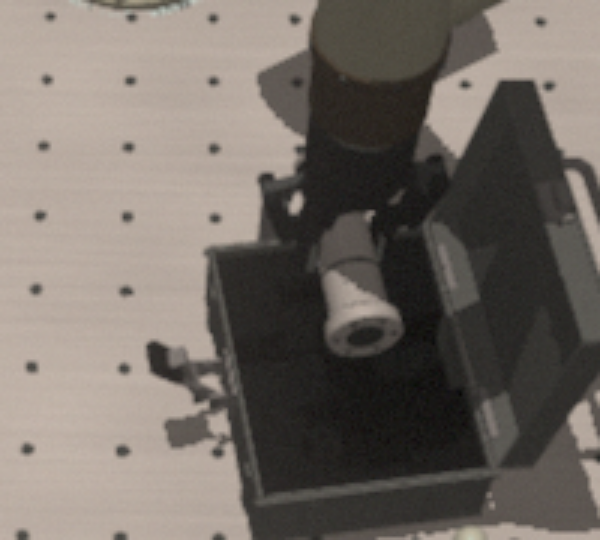

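The part is held level, collar forward, with its face about 82 mm from the grasp point. Before moving over the fixture I check its frame from the first depth pictures.

```bash
python3 - <<'E'
from h import *
for c in("scene","top"):
    P=cloud(c,np.load(f"{c}0.npy")); L=P-FC; x=L@FX; y=L@FY; z=P[...,2]
    for n,m in(("stop",(z>.074)&(z<.1)&(abs(x-.1)<.03)&(abs(y)<.04)),("B+",(z>.06)&(z<.074)&(abs(x-.047)<.03)&(abs(y)<.05)),("B-",(z>.06)&(z<.074)&(abs(x+.047)<.03)&(abs(y)<.05))):
        print(c,n,m.sum(),"x",np.percentile(x[m],[2,50,98]),"y",np.percentile(y[m],[2,50,98]),"z",np.median(z[m]))
T=tool(64.5)
rows([(fix(.0015,0,.2435),T),(fix(.0015,0,.13),T),(fix(.0015,0,.076),T),(fix(.0015,0,.071),T)])
E
```

```text
scene stop 138 x [0.0916 0.1007 0.1051] y [-0.0271  0.0005  0.0269] z 0.08635143608070552
scene B+ 124 x [0.0319 0.0461 0.062 ] y [-0.0331 -0.0184  0.0319] z 0.0649158984261798
scene B- 123 x [-0.0613 -0.046  -0.0311] y [-0.0333 -0.0205  0.0322] z 0.06436762016570122
top stop 198 x [0.0887 0.0929 0.1012] y [-0.0254  0.0008  0.0278] z 0.08623270885198926
top B+ 190 x [0.0293 0.0434 0.0588] y [-0.0322  0.0176  0.0334] z 0.06490488095577218
top B- 197 x [-0.0648 -0.0506 -0.0354] y [-0.0327 -0.0181  0.033 ] z 0.06454924761713604
0.097 -0.392 -0.003   -0.01 -0.01 0.60
0.096 -0.391 0.111   -0.01 -0.01 0.60
0.096 -0.390 0.165   -0.01 -0.01 0.60
0.096 -0.390 0.170   -0.01 -0.01 0.60
```

```bash
python3 -m handwheel '1 0.005 -0.02 0 0 0 0.03;1 0.015 -0.06 0 0 0 0.1;1 0.027 -0.11 0 0 0 0.18;1 0.039 -0.16 0 0 0 0.26;1 0.052 -0.21 0 0 0 0.34;1 0.064 -0.26 0 0 0 0.42;1 0.076 -0.31 0 0 0 0.5;1 0.088 -0.36 0 0 0 0.57;1 0.096 -0.385 0.02 -0.01 -0.01 0.6;1 0.097 -0.392 0.05 -0.01 -0.01 0.6;1 0.097 -0.392 0.08 -0.01 -0.01 0.6;1 0.097 -0.392 0.10 -0.01 -0.01 0.6;1 0.097 -0.392 0.10 -0.01 -0.01 0.6;1 0.097 -0.392 0.10 -0.01 -0.01 0.6'
python3 - <<'E'
from h import *
st()
s=sense();r0=R.from_rotvec(s["ee_rot"]);g=s["tcp_pos"]+r0.apply([0,0,.003])
print((g-FC)@FX,(g-FC)@FY,g[2], r0.as_matrix())
p,d=read_camera("scene"); P=cloud("scene",d)
cv2.imwrite("pics/s5.png",cv2.resize(p[180:330,160:340],None,fx=4,fy=4)[:,:,::-1])
for n in("collar_face","stop_face","master"):
    for r in spot_point("scene",n)[:2]: w=deproj("scene",r["point"],z=g[2] if n!="stop_face" else .071); print(n,r["p"],r["point"],(w-FC)@FX,(w-FC)@FY)
for o in outline_of("scene","master")[:1]:
    q=P[o["mask"]]; z=q[:,2]; x=(q-FC)@FX; y=(q-FC)@FY; k=(z>.08)&(abs(y)<.05)&(x>.02)&(x<.12)
    x,y,z=x[k],y[k],z[k]
    for a in np.arange(.02,.1,.01):
        j=(x>a)&(x<a+.01)
        if j.any(): print(round(a,2),j.sum(),"zmax",z[j].max().round(4),"y",y[j].min().round(4),y[j].max().round(4))
    print(x.max())
rows([(fix(0,0,.071),tool(64.5))])
E
```

```text
t: 18.08
tcp_pos: [0.5074, -0.2405, 0.1461]
ee_rot: [0.69, 3.053, 0.006]
force: [0.6, -0.2, -4.9]
width: 0.49
gripper_force: 95.2
{'t': np.float64(18.075), 'tcp_pos': array([ 0.507, -0.24 ,  0.146]), 'ee_rot': array([0.69 , 3.053, 0.006]), 'force': array([ 0.643, -0.22 , -4.876]), 'width': np.float64(0.49), 'gripper_force': np.float64(95.168), 'qpos': array([-0.155,  0.375, -0.302, -0.004, -0.883, -1.858])}
0.004077633279256777 0.0006466842604581624 0.14309158431713787 [[-0.9027  0.4301  0.0117]
 [ 0.4301  0.9028  0.0011]
 [-0.0101  0.006  -0.9999]]
collar_face 0.67 [225.0, 265.5] 0.08358937795465544 0.002872496142222579
collar_face 0.3 [484.5, 214.1] -0.32780376664907945 0.49698578070706884
stop_face 0.91 [213.0, 191.7] -0.13025638655830854 -0.18510806770803248
stop_face 0.81 [225.3, 284.4] 0.09711677473371386 -0.001185620394534554
master 0.55 [242.4, 240.4] 0.004994480676637037 0.0024118944720322674
master 0.4 [228.2, 283.2] 0.12062881350203981 0.03518602053705436
0.02 63 zmax 0.1682 y -0.0152 0.0244
0.03 71 zmax 0.1697 y -0.0146 0.0228
0.04 71 zmax 0.1667 y -0.0158 0.0221
0.05 73 zmax 0.1718 y -0.0159 0.0232
0.06 59 zmax 0.1707 y -0.0159 0.0233
0.07 68 zmax 0.1754 y -0.0197 0.0273
0.08 196 zmax 0.1769 y -0.0244 0.0284
0.08662714093762984
0.005 -0.002 0.073   0.01 0.01 0.00
```

View pics/s5.png

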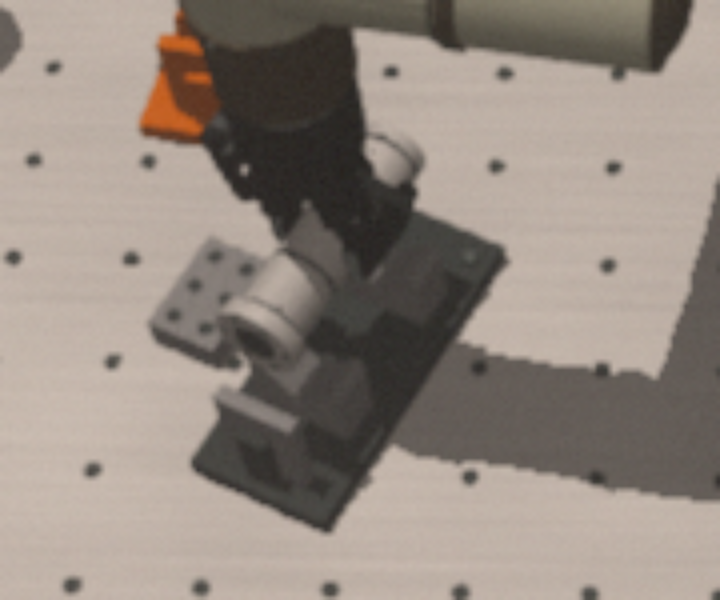

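The collar at (255,330) in the crop sits above the gap between the front V-block and the stop plate at (255,410), lined up. I lower in two stages and watch the force.

```bash
python3 -m handwheel '1 0.003 -0.002 0.02 0.01 0.01 0;1 0.003 -0.002 0.045 0.01 0.01 0;1 0.003 -0.002 0.06 0.01 0.01 0;1 0.003 -0.002 0.067 0.01 0.01 0;1 0.003 -0.002 0.067 0.01 0.01 0;1 0.003 -0.002 0.067 0.01 0.01 0'
python3 -m handwheel '1 0 0 0.001 0 0 0;1 0 0 0.002 0 0 0;1 0 0 0.002 0 0 0'
python3 -c "
from h import *
st()
s=sense();r0=R.from_rotvec(s['ee_rot']);g=s['tcp_pos']+r0.apply([0,0,.003])
print((g-FC)@FX,(g-FC)@FY,g[2],r0.as_matrix()[2],s['force']@FX,s['force']@FY)"
```

```text
t: 19.08
tcp_pos: [0.5052, -0.2405, 0.0794]
ee_rot: [0.692, 3.064, -0.006]
force: [-0.3, -0.1, -6.7]
width: 0.49
gripper_force: 95.3
t: 19.45
tcp_pos: [0.5045, -0.2404, 0.0768]
ee_rot: [-0.692, -3.063, 0.005]
force: [0.4, -0.5, -5.2]
width: 0.489
gripper_force: 95.3
{'t': np.float64(19.45), 'tcp_pos': array([ 0.504, -0.24 ,  0.077]), 'ee_rot': array([-0.692, -3.063,  0.005]), 'force': array([ 0.407, -0.528, -5.164]), 'width': np.float64(0.489), 'gripper_force': np.float64(95.34), 'qpos': array([-0.153,  0.464, -0.374,  0.005, -0.733, -1.866])}
0.0013298384615567545 -0.0005691587241122419 0.0738048538747431 [ 0.0002 -0.0035 -1.    ] 0.5945219299058084 -0.3013279586832932
```

Nothing touches yet. I go on in 1 mm steps.

```bash
python3 -m handwheel '1 0 0 0.001 0 0 0;1 0 0 0.001 0 0 0'
python3 -m handwheel '1 0 0 0.001 0 0 0;1 0 0 0.001 0 0 0'
python3 -m handwheel '1 0 0 0.001 0 0 0;1 0 0 0.001 0 0 0'
```

```text
t: 19.7
tcp_pos: [0.5044, -0.2403, 0.0756]
ee_rot: [-0.692, -3.063, 0.005]
force: [0.2, 0.1, -6.0]
width: 0.487
gripper_force: 95.3
t: 19.95
tcp_pos: [0.5046, -0.2406, 0.0751]
ee_rot: [-0.692, -3.064, 0.006]
force: [-0.8, -1.1, -3.5]
width: 0.486
gripper_force: 95.5
t: 20.2
tcp_pos: [0.5046, -0.2407, 0.0749]
ee_rot: [-0.691, -3.064, 0.006]
force: [-4.0, -0.5, 5.2]
width: 0.489
gripper_force: 96.6
```

```bash
python3 -m handwheel '1 0 0 -0.001 0 0 0;1 -0.002 0 -0.001 0 0 0;1 -0.004 0 -0.001 0 0 0;1 -0.005 0 -0.001 0 0 0'
python3 -m handwheel '1 -0.001 0 0 0 0 0;1 -0.002 0 0 0 0 0;1 -0.002 0 0 0 0 0'
python3 -m handwheel '1 -0.001 0 0 0 0 0;1 -0.001 0 0 0 0 0'
```

```text
t: 20.7
tcp_pos: [0.5048, -0.2409, 0.0748]
ee_rot: [-0.69, -3.053, 0.004]
force: [-12.0, 8.7, 14.1]
width: 0.489
gripper_force: 97.1
t: 21.08
tcp_pos: [0.5052, -0.2412, 0.0748]
ee_rot: [-0.689, -3.05, 0.004]
force: [-14.9, 10.4, 14.3]
width: 0.487
gripper_force: 97.6
t: 21.32
tcp_pos: [0.5059, -0.2415, 0.0748]
ee_rot: [-0.689, -3.05, 0.003]
force: [-14.2, 8.9, 15.7]
width: 0.485
gripper_force: 97.7
```

```bash
python3 - <<'E'
from h import *
s=sense();r0=R.from_rotvec(s['ee_rot']);g=s['tcp_pos']+r0.apply([0,0,.003])
print((g-FC)@FX,(g-FC)@FY,g[2],r0.as_matrix()[2],s['force']@FX,s['force']@FY,s["force"],s["ft_torque"])
for c,b in(("scene",(200,310,190,300)),("top",(170,310,350,490))):
    p,d=read_camera(c); np.save(c+"6.npy",d); cv2.imwrite(f"pics/{c}6.png",cv2.resize(p[b[0]:b[1],b[2]:b[3]],None,fx=5,fy=5,interpolation=cv2.INTER_CUBIC)[:,:,::-1])
    for n in("collar_face","stop_face","master"):
        for r in spot_point(c,n)[:1]: w=deproj(c,r["point"],z=.071); print(c,n,r["p"],r["point"],(w-FC)@FX,(w-FC)@FY)
P=cloud("scene",np.load("scene6.npy")); L=P-FC; x=L@FX;y=L@FY;z=P[...,2]
for a in np.arange(-.1,.12,.004):
    j=(x>a)&(x<a+.004)&(abs(y)<.01)&(z<.12)
    if j.any(): print(round(a,3),j.sum(),z[j].max().round(4),end="; ")
E
```

```text
0.0030811817140044503 -0.000974779187882871 0.07177219120245323 [ 0.0141 -0.0055 -0.9999] -16.668741099772838 1.8791357912894648 [-14.236    8.8722  15.6552] [2.6869 3.9188 0.3557]
scene collar_face 0.78 [226.7, 280.1] 0.08537776849470438 -0.004607095034085692
scene stop_face 0.72 [226.8, 283.7] 0.09382331529208361 0.0010421164483688135
scene master 0.95 [245.8, 257.9] 0.009792974212317626 0.0039095637559703605
top stop_face 0.9 [476.5, 329.9] -0.11969908250440972 -0.18712792100739775
top master 0.91 [413.6, 238.8] -0.0035912678570952823 8.201850290300283e-06
-0.1 5 0.017; -0.096 4 0.0183; -0.092 5 0.0182; -0.088 1 0.0213; -0.08 4 0.0913; -0.076 11 0.0979; -0.072 11 0.0964; -0.068 10 0.0979; -0.064 10 0.0968; -0.06 11 0.0952; -0.056 6 0.093; -0.052 9 0.0959; -0.048 6 0.0962; -0.044 3 0.096; -0.012 1 0.0097; -0.008 5 0.0182; -0.004 7 0.0179; 0.0 7 0.0971; 0.004 14 0.0959; 0.008 11 0.0968; 0.012 9 0.0966; 0.016 14 0.099; 0.02 11 0.0956; 0.024 8 0.0953; 0.028 16 0.0989; 0.032 14 0.0967; 0.036 10 0.0972; 0.04 16 0.0987; 0.044 9 0.098; 0.048 12 0.0977; 0.052 13 0.0953; 0.056 14 0.0957; 0.06 13 0.0987; 0.064 14 0.0959; 0.068 12 0.0997; 0.072 11 0.1037; 0.076 13 0.1055; 0.08 45 0.1034; 0.084 7 0.1037; 0.088 3 0.086; 0.092 7 0.0926; 0.096 14 0.0936; 0.1 34 0.0921; 0.104 30 0.0923; 0.108 48 0.0717; 0.112 32 0.0664; 0.116 25 0.0221;
```

View pics/scene6.png

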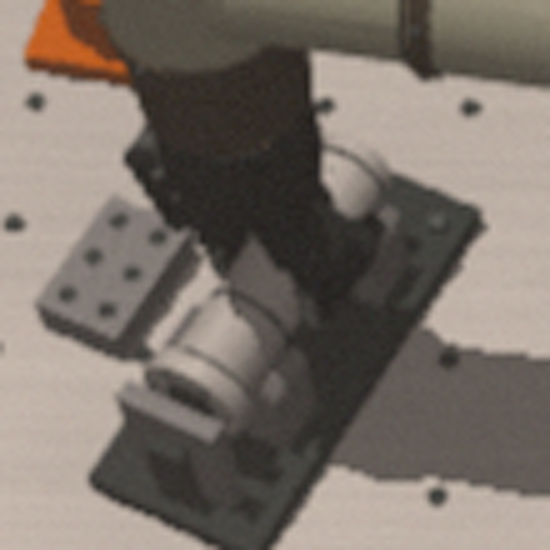

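Collar at (200,385) is still a few mm from the stop plate at (175,415); it's V-friction that resists. I'll unload in z and then slide on.

```bash
python3 -m handwheel '1 0.004 0 0 0 0 0;1 0.004 0 -0.003 0 0 0;1 0.004 0 -0.004 0 0 0;1 0.004 0 -0.004 0 0 0'
python3 -m handwheel '1 -0.001 0 -0.001 0 0 0;1 -0.002 0 -0.001 0 0 0;1 -0.002 0 -0.001 0 0 0'
python3 -c "
from h import *
s=sense();r0=R.from_rotvec(s['ee_rot']);g=s['tcp_pos']+r0.apply([0,0,.003])
print((g-FC)@FX,(g-FC)@FY,g[2],r0.as_matrix()[2],s['force']@FX,s['force']@FY)"
```

```text
t: 22.22
tcp_pos: [0.5085, -0.242, 0.0781]
ee_rot: [-0.693, -3.063, 0.005]
force: [0.7, 0.1, -6.0]
width: 0.488
gripper_force: 95.6
t: 22.6
tcp_pos: [0.51, -0.243, 0.0796]
ee_rot: [-0.692, -3.063, 0.005]
force: [-0.6, 0.2, -6.5]
width: 0.489
gripper_force: 95.6
0.0074980265827023765 -0.0005182625723604098 0.0766262617821294 [ 0.0002 -0.0035 -1.    ] -0.6588653058422934 -0.11561767531174674
```

```bash
python3 -m handwheel '1 0 0 0.002 0 0 0;1 -0.001 0 0.0025 0 0 0;1 -0.002 0 0.003 0 0 0;1 -0.002 0 0.003 0 0 0'
python3 -m handwheel '1 -0.001 0 0 0 0 0;1 -0.001 0 0 0 0 0'
python3 -m handwheel '1 -0.001 0 0 0 0 0;1 -0.001 0 0 0 0 0'
python3 -m handwheel '1 -0.001 0 0 0 0 0;1 -0.001 0 0 0 0 0'
```

```text
t: 23.1
tcp_pos: [0.5118, -0.2439, 0.0766]
ee_rot: [-0.692, -3.063, 0.005]
force: [0.8, 0.5, -6.0]
width: 0.487
gripper_force: 95.6
t: 23.35
tcp_pos: [0.5127, -0.2443, 0.0767]
ee_rot: [-0.692, -3.064, 0.005]
force: [-1.4, -0.2, -6.1]
width: 0.488
gripper_force: 95.6
t: 23.6
tcp_pos: [0.5136, -0.2447, 0.0767]
ee_rot: [-0.692, -3.063, 0.005]
force: [-0.2, 0.4, -5.7]
width: 0.484
gripper_force: 95.6
t: 23.85
tcp_pos: [0.514, -0.245, 0.0765]
ee_rot: [-0.692, -3.062, 0.005]
force: [-0.5, 0.4, -5.5]
width: 0.488
gripper_force: 95.6
```

```bash
python3 -m handwheel '1 -0.001 0 0 0 0 0;1 -0.001 0 0 0 0 0'
python3 -m handwheel '1 -0.001 0 0 0 0 0;1 -0.001 0 0 0 0 0'
python3 -m handwheel '1 -0.001 0 0 0 0 0;1 -0.001 0 0 0 0 0'
```

```text
t: 24.1
tcp_pos: [0.5141, -0.2451, 0.0763]
ee_rot: [-0.691, -3.06, 0.005]
force: [-4.8, 3.0, -4.8]
width: 0.49
gripper_force: 95.6
t: 24.35
tcp_pos: [0.514, -0.2451, 0.0763]
ee_rot: [-0.691, -3.058, 0.004]
force: [-5.6, 5.1, -2.4]
width: 0.491
gripper_force: 95.7
t: 24.6
tcp_pos: [0.5141, -0.2452, 0.0761]
ee_rot: [-0.691, -3.056, 0.004]
force: [-6.8, 6.4, -1.5]
width: 0.489
gripper_force: 95.9
```

Collar is against the stop, about 9 N. I ease to a light press, lower until seated, then check.

```bash
python3 -m handwheel '1 0.001 0 0 0 0 0;1 0.001 0 0.001 0 0 0;1 0.001 0 0.002 0 0 0;1 0.001 0 0.002 0 0 0'
python3 -c "
from h import *
s=sense();r0=R.from_rotvec(s['ee_rot']);g=s['tcp_pos']+r0.apply([0,0,.003])
print((g-FC)@FX,(g-FC)@FY,g[2],r0.as_matrix()[2],s['force']@FX,s['force']@FY)"
```

```text
t: 25.1
tcp_pos: [0.5139, -0.2454, 0.075]
ee_rot: [-0.691, -3.058, 0.005]
force: [-7.1, 4.7, 1.8]
width: 0.49
gripper_force: 96.2
0.012013781724384477 -0.001016885253190426 0.07197790431748671 [ 0.0054 -0.0046 -1.    ] -8.410327207385787 1.2148639595626554
```

```bash
python3 -m handwheel '1 0 0 0.0005 0 0 0;1 0 0 0.0005 0 0 0' 20
python3 -m handwheel '-0.15 0 0 0 0 0 0;-0.3 0 0 0 0 0 0;-0.7 0 0 0 0 0 0;-0.7 0 0 0 0 0 0;-0.7 0 0 -0.02 0 0 0;-0.7 0 0 -0.07 0 0 0;-0.7 0 0 -0.13 0 0 0;-0.7 0 0 -0.18 0 0 0'
python3 - <<'E'
from h import *
st()
p,d=read_camera("scene"); np.save("s7.npy",d); cv2.imwrite("pics/s7.png",cv2.resize(p[200:320,190:310],None,fx=5,fy=5,interpolation=cv2.INTER_CUBIC)[:,:,::-1])
P=cloud("scene",d); L=P-FC; x=L@FX;y=L@FY;z=P[...,2]
for a in np.arange(-.08,.11,.01):
    j=(x>a)&(x<a+.01)&(abs(y)<.03)&(z<.12)
    if j.any(): print(round(a,3),np.percentile(z[j],95).round(4),end="; ")
print(); rows([(case(.14,0,.36),tool(99,20)),(case(.25,0,.315),tool(99,39.5)),(case(.1849,0,.2368),tool(99,39.5))])
E
```

```text
t: 25.35
tcp_pos: [0.5139, -0.2454, 0.075]
ee_rot: [-0.691, -3.058, 0.005]
force: [-7.6, 5.0, 2.2]
width: 0.489
gripper_force: 96.2
t: 26.35
tcp_pos: [0.5169, -0.2456, 0.2569]
ee_rot: [0.692, 3.063, -0.006]
force: [0.7, 0.7, 0.0]
width: 0.853
gripper_force: 0.0
{'t': np.float64(26.35), 'tcp_pos': array([ 0.517, -0.246,  0.257]), 'ee_rot': array([ 0.692,  3.063, -0.006]), 'force': array([0.684, 0.659, 0.007]), 'width': np.float64(0.853), 'gripper_force': np.float64(0.0), 'qpos': array([-0.159,  0.292, -0.122,  0.004, -1.156, -1.858])}
-0.08 0.0771; -0.07 0.0954; -0.06 0.0953; -0.05 0.0942; -0.04 0.0941; -0.03 0.0955; -0.02 0.0954; -0.01 0.0949; -0.0 0.0956; 0.01 0.0943; 0.02 0.0973; 0.03 0.0954; 0.04 0.0954; 0.05 0.0958; 0.06 0.0935; 0.07 0.0958; 0.08 0.101; 0.09 0.0988; 0.1 0.0891; 
0.244 0.513 -0.104   0.33 -0.09 -0.60
0.308 0.605 -0.059   0.66 -0.19 -0.58
0.272 0.551 0.020   0.66 -0.19 -0.58
```

View pics/s7.png

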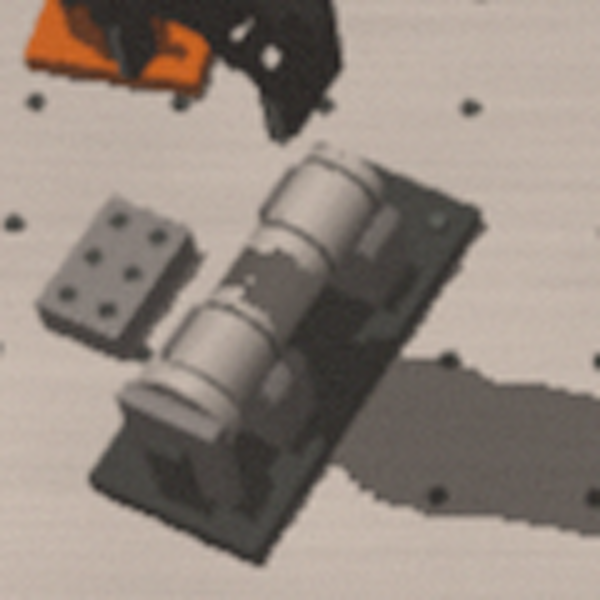

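The part is seated level in both Vs, collar at (180,405) flush with the stop plate, and block_123 is undisturbed. Next I regrasp the lid handle from behind.

```bash
python3 -m handwheel '-0.7 0 0.02 -0.05 0 0 0;0.4 0.03 0.07 -0.09 0 0 -0.1;0.4 0.06 0.13 -0.104 0.05 0 -0.2;0.4 0.09 0.19 -0.104 0.1 -0.02 -0.3;0.4 0.12 0.25 -0.104 0.15 -0.04 -0.4;0.4 0.15 0.31 -0.104 0.2 -0.06 -0.5;0.4 0.18 0.37 -0.104 0.25 -0.07 -0.6;0.4 0.21 0.43 -0.104 0.3 -0.09 -0.6;0.4 0.244 0.513 -0.104 0.33 -0.09 -0.6;0.4 0.244 0.513 -0.104 0.33 -0.09 -0.6;0.4 0.28 0.56 -0.09 0.5 -0.14 -0.59;0.4 0.308 0.605 -0.059 0.66 -0.19 -0.58;0.4 0.308 0.605 -0.059 0.66 -0.19 -0.58;0.4 0.308 0.605 -0.059 0.66 -0.19 -0.58;0.4 0.308 0.605 -0.059 0.66 -0.19 -0.58'
python3 - <<'E'
from h import *
st()
rows([(case(.1849,0,.2368),tool(99,39.5))])
p,d=read_camera("scene")
for r in spot_point("scene","lid_handle")[:2]: print(r["p"],r["point"],proj("scene",case(.1849,0,.2368)))
E
```

```text
t: 28.28
tcp_pos: [0.4994, 0.4322, 0.3156]
ee_rot: [-0.229, 2.918, -1.023]
force: [0.6, -0.0, 1.7]
width: 0.301
gripper_force: 0.0
{'t': np.float64(28.275), 'tcp_pos': array([0.499, 0.432, 0.316]), 'ee_rot': array([-0.229,  2.918, -1.023]), 'force': array([ 0.567, -0.04 ,  1.719]), 'width': np.float64(0.301), 'gripper_force': np.float64(0.0), 'qpos': array([ 1.098,  0.636,  0.299,  0.377, -1.795, -2.534])}
-0.002 -0.004 0.101   0.02 -0.01 0.00
0.94 [501.7, 225.4] [503.6399 221.8952]
0.46 [244.7, 256.1] [503.6399 221.8952]
```

```bash
python3 - <<'E'
from h import *
p,d=read_camera("scene"); P=cloud("scene",d);L=P-CC; x=L@CX;y=L@CY;z=P[...,2]
for a in np.arange(-.07,.07,.01):
    j=(y>a)&(y<a+.01)&(abs(x-.185)<.03)&(abs(z-.237)<.03)
    if j.any(): print(round(a,3),j.sum(),"x",x[j].min().round(4),np.median(x[j]).round(4),x[j].max().round(4),"z",np.median(z[j]).round(4),z[j].max().round(4))
o=(z>.24)&(abs(y)<.1)&(x>.08)&(x<.15)&(z<.29)
print("lid edge z",np.percentile(z[o],[50,99]),np.median(x[o]))
cv2.imwrite("pics/s8.png",cv2.resize(p[160:290,430:560],None,fx=4.5,fy=4.5,interpolation=cv2.INTER_CUBIC)[:,:,::-1])
E
```

```text
-0.07 5 x 0.1634 0.1703 0.1752 z 0.2367 0.241
-0.06 35 x 0.1616 0.1728 0.1839 z 0.2387 0.2428
-0.05 18 x 0.1716 0.1795 0.1836 z 0.2374 0.2415
-0.04 16 x 0.1748 0.1785 0.1853 z 0.2371 0.2406
-0.03 16 x 0.1763 0.1792 0.1856 z 0.2365 0.2412
-0.02 21 x 0.1758 0.1796 0.1857 z 0.2369 0.2406
-0.01 17 x 0.1751 0.1804 0.1846 z 0.2368 0.2396
0.0 18 x 0.1758 0.1787 0.185 z 0.2364 0.2409
0.01 15 x 0.1755 0.1795 0.1842 z 0.2377 0.2414
0.02 20 x 0.1753 0.1789 0.1842 z 0.237 0.2434
0.03 13 x 0.1765 0.1791 0.1847 z 0.2372 0.2433
0.04 20 x 0.1667 0.1794 0.185 z 0.2377 0.2417
0.05 28 x 0.1613 0.1719 0.1818 z 0.2376 0.2423
0.06 1 x 0.1684 0.1684 0.1684 z 0.2345 0.2345
lid edge z [0.2661 0.2797] 0.13550470585565985
```

View pics/s8.png

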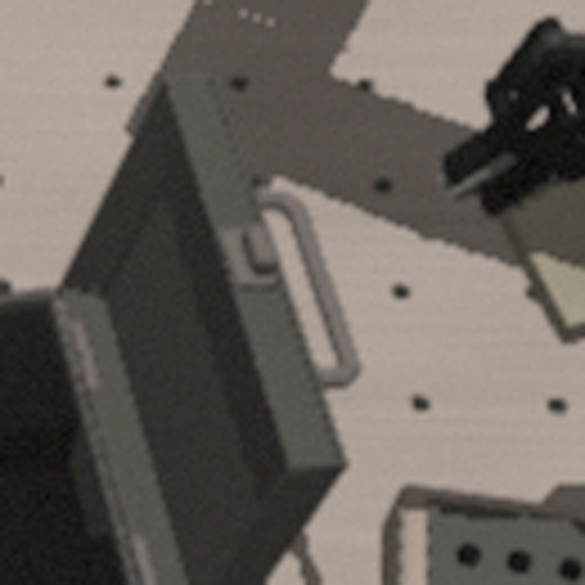

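The handle bar is visible from (280,190) to (345,375) in the crop, with the gripper behind it. Depth puts the bar about 4 mm forward of my assumption, so I correct for that.

```bash
python3 - <<'E'
from h import *
rows([(case(.1815,0,.236),tool(99,39.5))])
E
```

```text
-0.002 -0.005 0.103   0.02 -0.01 0.00
```

```bash
python3 -m handwheel '0.4 -0.002 -0.005 0.04 0.02 -0.01 0;0.4 -0.002 -0.005 0.075 0.02 -0.01 0;0.4 -0.002 -0.005 0.095 0.02 -0.01 0;0.4 -0.002 -0.005 0.102 0.02 -0.01 0;1 -0.002 -0.005 0.102 0.02 -0.01 0;1 -0.002 -0.005 0.102 0.02 -0.01 0;1 -0.002 -0.005 0.102 0.02 -0.01 0;1 -0.002 -0.005 0.102 0.02 -0.01 0' 60
python3 - <<'E'
from h import *
st()
s=sense();g=s["tcp_pos"]+R.from_rotvec(s["ee_rot"]).apply([0,0,.003])
x=(g-CC)@CX; ph0=np.degrees(np.arctan2(g[2]-.08,.095-x)-np.arctan2(.062,.165)); print(x,(g-CC)@CY,g[2],ph0,np.hypot(g[2]-.08,.095-x))
r=.1765;a0=np.arctan2(.062,.165)
for ph in list(range(96,0,-6))+[3,0]:
    a=a0+np.radians(ph); print(ph,end=": "); rows([(case(.095-r*np.cos(a),0,.08+r*np.sin(a)),tool(99,.4*ph))])
E
```

```text
t: 29.42
tcp_pos: [0.51, 0.3669, 0.2361]
ee_rot: [-0.237, 2.897, -1.057]
force: [-1.5, 0.1, 5.1]
width: 0.09
gripper_force: 59.0
{'t': np.float64(29.425), 'tcp_pos': array([0.51 , 0.367, 0.236]), 'ee_rot': array([-0.237,  2.897, -1.057]), 'force': array([-1.52 ,  0.125,  5.125]), 'width': np.float64(0.09), 'gripper_force': np.float64(58.953), 'qpos': array([ 1.046,  0.609,  0.029,  0.416, -1.571, -2.579])}
0.18431343472413278 0.00043764662905370765 0.23376289553884977 99.55614329330501 0.17781990233579914
96: -0.000 -0.011 0.004   -0.03 -0.00 0.01
90: -0.000 -0.028 0.009   -0.07 -0.00 0.01
84: -0.000 -0.046 0.016   -0.11 -0.00 0.01
78: -0.000 -0.062 0.025   -0.15 -0.00 0.01
72: 0.000 -0.077 0.035   -0.20 -0.00 0.01
66: 0.000 -0.092 0.047   -0.24 -0.00 0.01
60: 0.000 -0.104 0.061   -0.28 -0.00 0.01
54: 0.000 -0.116 0.075   -0.32 -0.00 0.01
48: 0.000 -0.126 0.091   -0.36 -0.00 0.01
42: 0.000 -0.134 0.108   -0.41 -0.00 0.01
36: 0.000 -0.140 0.125   -0.45 -0.00 0.01
30: 0.000 -0.144 0.143   -0.49 -0.00 0.01
24: 0.000 -0.147 0.162   -0.53 -0.00 0.01
18: 0.000 -0.147 0.180   -0.57 -0.00 0.01
12: 0.000 -0.146 0.199   -0.62 -0.00 0.01
6: 0.000 -0.143 0.217   -0.66 -0.00 0.01
3: 0.000 -0.141 0.226   -0.68 -0.00 0.01
0: 0.000 -0.138 0.235   -0.70 -0.00 0.01
```

```bash
python3 -m handwheel '1 0 -0.011 0.004 -0.03 0 0;1 0 -0.028 0.009 -0.07 0 0;1 0 -0.046 0.016 -0.11 0 0;1 0 -0.062 0.025 -0.15 0 0;1 0 -0.077 0.035 -0.20 0 0;1 0 -0.092 0.047 -0.24 0 0;1 0 -0.104 0.061 -0.28 0 0;1 0 -0.116 0.075 -0.32 0 0;1 0 -0.126 0.091 -0.36 0 0;1 0 -0.134 0.108 -0.41 0 0;1 0 -0.140 0.125 -0.45 0 0;1 0 -0.144 0.143 -0.49 0 0;1 0 -0.147 0.162 -0.53 0 0;1 0 -0.147 0.180 -0.57 0 0;1 0 -0.146 0.199 -0.62 0 0;1 0 -0.143 0.217 -0.66 0 0;1 0 -0.141 0.226 -0.68 0 0;1 0 -0.138 0.233 -0.70 0 0;1 0 -0.138 0.233 -0.70 0 0'
python3 - <<'E'
from h import *
st()
s=sense();g=s["tcp_pos"]+R.from_rotvec(s["ee_rot"]).apply([0,0,.003])
x=(g-CC)@CX; print(x,(g-CC)@CY,g[2],np.degrees(np.arctan2(g[2]-.08,.095-x)-np.arctan2(.062,.165)),s["force"]@CX)
E
```

```text
t: 31.8
tcp_pos: [0.5502, 0.1138, 0.1445]
ee_rot: [0.251, -3.123, 0.0]
force: [1.7, 0.2, -3.8]
width: 0.092
gripper_force: 63.3
{'t': np.float64(31.8), 'tcp_pos': array([0.55 , 0.114, 0.145]), 'ee_rot': array([ 0.251, -3.123,  0.   ]), 'force': array([ 1.708,  0.236, -3.777]), 'width': np.float64(0.092), 'gripper_force': np.float64(63.343), 'qpos': array([ 0.491,  0.385, -0.29 , -0.004, -0.904, -1.899])}
-0.07000030248185622 0.0003508105244555656 0.14153577008519871 -0.1414228801330754 -0.03395242081881572
```

```bash
python3 -m handwheel '1 0 0 0.002 0 0 0;1 0 0 0.004 0 0 0;1 0 0 0.004 0 0 0'
python3 -m handwheel '1 0 0 0.002 0 0 0;1 0 0 0.002 0 0 0'
```

```text
t: 32.17
tcp_pos: [0.5503, 0.1135, 0.1433]
ee_rot: [0.253, -3.124, 0.002]
force: [-3.2, -3.1, 7.4]
width: 0.092
gripper_force: 64.6
t: 32.42
tcp_pos: [0.5504, 0.1134, 0.1432]
ee_rot: [0.254, -3.125, 0.003]
force: [-6.9, -1.9, 16.7]
width: 0.092
gripper_force: 65.6
```

The lid sits firmly shut at 17 N with no further motion. I ease off, release, retreat and check.

```bash
python3 -m handwheel '1 0 0 -0.003 0 0 0;-0.2 0 0 -0.003 0 0 0;-0.2 0 0 -0.003 0 0 0;-0.2 0 0 -0.003 0 0 0;-0.2 0 0 -0.03 0 0 0;-0.2 0 0 -0.08 0 0 0;-0.2 0 0 -0.13 0 0 0;-0.2 -0.0 -0.06 -0.15 0 0 0;-0.2 0 -0.12 -0.15 0 0 0;-0.2 0.05 -0.16 -0.15 0 0 0;-0.2 0.1 -0.19 -0.15 0 0 0;-0.2 0.15 -0.22 -0.15 0 0 0;-0.2 0.15 -0.22 -0.15 0 0 0'
python3 - <<'E'
from h import *
st()
p,d=read_camera("scene"); P=cloud("scene",d);P0=cloud("scene",np.load("scene0.npy"))
cv2.imwrite("pics/s9.png",p[:,:,::-1])
for Q in(P0,P):
    L=Q-CC;x=L@CX;y=L@CY;z=Q[...,2]
    for lo,hi in((-.055,-.03),(.0,.06)): k=(x>lo)&(x<hi)&(abs(y)<.05)&(z>.08)&(z<.13); print("lid z",np.median(z[k]).round(4),k.sum())
for n,z in dict(pin_tall=0,pin_short=0,ref_sphere=0,block_123=0,screwdriver=0,lid_handle=.142,hook_tip=.1,keeper=.098,lever_grip=.11).items():
    for r in spot_point("scene",n)[:2]: print(n,round(r["p"],2),r["point"],deproj("scene",r["point"],z=z))
E
```

```text
t: 34.05
tcp_pos: [0.4357, -0.1287, 0.2909]
ee_rot: [0.246, -3.124, -0.0]
force: [0.6, 0.7, 0.5]
width: 0.599
gripper_force: 0.0
{'t': np.float64(34.05), 'tcp_pos': array([ 0.436, -0.129,  0.291]), 'ee_rot': array([ 0.246, -3.124, -0.   ]), 'force': array([0.582, 0.692, 0.501]), 'width': np.float64(0.599), 'gripper_force': np.float64(0.0), 'qpos': array([ 0.072,  0.064, -0.319, -0.   , -1.195, -1.485])}
lid z 0.1099 370
lid z 0.11 873
lid z 0.1106 374
lid z 0.1102 881
pin_tall 0.38 [391.8, 232.4] [0.3827 0.1331 0.    ]
pin_short 0.56 [409.4, 233.2] [0.3845 0.1804 0.    ]
ref_sphere 0.67 [452.2, 348.4] [0.7162 0.2683 0.    ]
block_123 0.59 [211.9, 258.4] [ 0.4734 -0.3434  0.    ]
screwdriver 0.62 [341.2, 344.2] [0.7106 0.0022 0.    ]
screwdriver 0.39 [408.6, 231.1] [0.3777 0.1785 0.    ]
lid_handle 0.62 [388.3, 260.9] [0.5602 0.1105 0.142 ]
hook_tip 0.38 [362.3, 265.9] [0.5497 0.0506 0.1   ]
keeper 0.69 [372.9, 267.0] [0.5512 0.0763 0.098 ]
lever_grip 0.66 [352.8, 265.4] [0.5547 0.0275 0.11  ]
```

View pics/s9.png

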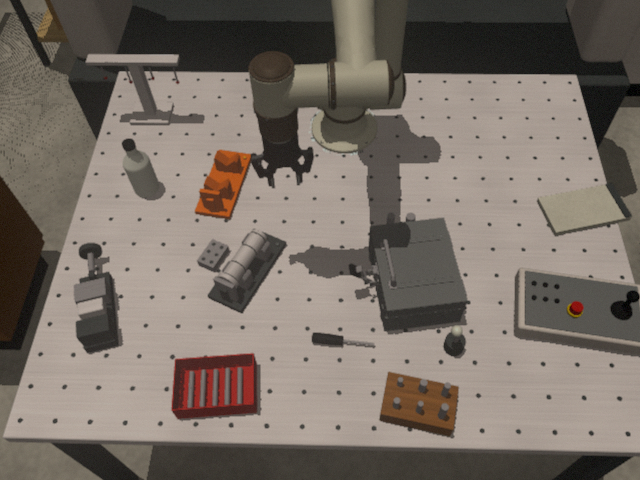

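The lid is shut, with its top at 110 mm as at the start. The lever is up with the hook at (362,266), off the keeper. The master lies in the Vs at (245,262), and the bystanders are in place. I hand in.

```bash
python3 -c "
from station import *
print(finish_job())"
```

```text
the job is handed in; nothing more can be done
None
```

The job is handed in at about 34 s: latch undone, master part seated in the V-blocks with its collar against the stop, lid shut again, and the other loose things in place in the last picture.

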